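# Release the ratchet glue clamp by its two pawl buttons

### The job

The glue on the plywood nest box has set: let it out of the red ratchet clamp. With the gripper open a little, push both yellow pawl buttons on top of the clamp head down together, one fingertip on each, and hold them right down until the jaw has run fully back on its own spring, then let go and move clear. Do not push the jaw by hand; leave the nest box standing where it is, and leave the other things on the saw table alone.

Things in the scene. Friction and masses are not known exactly. Their poses are not given: they have to be found in the camera images.
- clamp: fixed glue clamp: plywood board 190 x 350 x 18 mm with a red cast head (92 x 84 mm, top 76 mm above the table). Origin: on the table, below the mid-point of the two buttons. x: from button a to button b; y: along the toothed bar, away from the work (jaw, nest box and a 93 mm high oak stop lie towards -y, the bar's tail reaches y = +121 mm); z up. Board from y = +65 to -285 mm
- button_a_top (a point): centre of the flat top of the first yellow pawl button, a cap 24 mm across; up, it is 90 mm above the table, 14 mm above the head, at x = -25 mm, y = 0 of the clamp. Moves with the button. The two stand 50 mm apart. Each is sprung: about 3 N to start, 6 N fully down (12 N for the pair), then a hard stop
- button_b_top (a point): centre of the flat top of the second yellow pawl button, the same as the first, at x = +25 mm, y = 0 in the clamp's frame
- button_a (a joint): travel of the first button in m: 0 = up, 0.007 = fully down; its pawl is out of the teeth from about 0.0045 on; springs back up when let go
- button_b (a joint): travel of the second button, the same
- jaw (a joint): jaw position in m: 0 = shut on the nest box, 0.045 = fully back, its plate 3 mm short of the head. Either pawl alone holds the jaw; only with both buttons down does its spring draw it back, damped, in about 2.5 s; if a button comes up in the first 36 mm, its pawl catches the bar again within 9 mm
- jaw_face (a point): middle of the cork face of the jaw (76 mm wide, 56 mm high, its plate's top edge 82 mm above the table); with the jaw shut it lies 106 mm from the button line in the clamp's -y direction, 52 mm above the table; runs back 45 mm in +y
- nest_box_mid (a point): point on the middle axis of the loose plywood nest box, 60 mm above its underside (78 mm above the table); box 150 mm (clamp x) x 142 mm (clamp y), side walls 105 mm high, gable peaks 176 mm high, no roof; stands on the clamp's board between jaw and stop; about 0.65 kg
- glue_bottle: white glue bottle, 58 mm across, 175 mm tall, green cap, standing; origin under its centre
- tape_measure: yellow tape measure, 72 x 66 mm, 36 mm high; origin under its centre
- screw_jar: clear jar with a black lid, 64 mm across, 75 mm tall; origin under its centre
- roof_panel: plywood panel lying flat, 190 (own x) x 130 x 12 mm; origin under its centre
- screwdriver: screwdriver with an orange handle, 200 mm long, lying along its own x
- brad_nailer: black nail gun lying on its side, about 290 (own x) x 200 mm, 60 mm high; origin under its middle
- bar_clamp: small bar clamp with orange arms lying flat, about 320 (own x) x 130 mm, 30 mm high; origin under the middle of its bar
Mind the look-alikes: they are no part of the job. Leave any pink look-alike of the part that bears nest_box_mid alone.

How it is judged (in metres and radians):
On the way, in this order (a step that is already met when the one before it is completed fails the run):
1. both pawl buttons are pressed down together (value of joint each of button_a, button_b above 0.0045 m and contact force between the fingers and button_a above 0.5 N and contact force between the fingers and button_b above 0.5 N), for 0.2 s.
2. both buttons are still held down as the jaw comes fully back (value of joint jaw above 0.042 m and value of joint each of button_a, button_b above 0.0045 m), for 0.1 s.
At the end, for the whole second after the job is handed in: the jaw is fully back (beyond 42 of its 45 mm), both buttons are up again (within 1.5 mm), and the nest box stands upright within 12 mm of where it was (value of joint jaw above 0.042 m and value of joint each of button_a, button_b below 0.0015 m and distance of nest_box_mid from where it was at the start of the episode below 0.012 m and angle between nest_box_mid's own z axis and vertical below 0.05 rad); the robot touches nothing.
It fails at once if the nest box is lifted, tipped or shifted (12 mm) (distance of nest_box_mid from where it was at the start of the episode above 0.012 m or angle between nest_box_mid's own z axis and vertical above 0.1 rad).
It fails at once if the robot pushes the jaw or its bar (over 3 N) (contact force between any of the fingers, the arm and jaw above 3 N).
It fails at once if another thing on the table is disturbed (moved more than 20 mm) (distance of any of glue_bottle, tape_measure, screw_jar, roof_panel, screwdriver, brad_nailer, bar_clamp from where it was at the start of the episode above 0.02 m).
It also fails if it takes over 42 s, if anything falls off the work surface, if the arm or the gripper's body presses on something with over 40 N, if the wrist force passes 120 N, or if a joint passes its speed limit or range.

### The arm

A 6-joint arm with a two-finger parallel gripper is mounted at the origin on the work surface. World frame = base frame: x ahead of the robot, y to its left, z up, the work surface at z = 0. Lengths are in m, angles in degrees, forces in N, time in s.
With the tool pointing down it reaches from about 0.4 to 0.825 m from the base axis. Payload 7 kg.
Tool frame: the origin (TCP) lies on the mounting face of the last link; the fingertips stand 178 mm ahead of it and the grasp point (between the pads) lies 159 mm ahead of it (ctrl.tip_extent is the distance from the TCP to the fingertips, in m); z points along the fingers, y is the direction in which the jaws open and shut (so a half turn about z gives the same grasp; the last joint's range is limited). The gripper opens to 88 mm and grips with 3 to 60 N. Pads are 19 mm wide; open, the fingers measure 130 mm over their backs; the gripper's body (78 mm by 193 mm) begins 47 mm behind the grasp point.
Start: joints at [-47.435, 20.546, 0.682, 0, -70.136, -16.507], TCP at [0.296, -0.606, 0.405] pointing down, gripper open.
Joint ranges: [-176.03, 176.03], [-82.01, 121.73], [-58.28, 71.71], [-173.87, 95.51], [-174.79, -0.11], [-173.66, 173.66]. Speed limits (degrees/s): [136.94, 136.94, 172.46, 180, 180, 180].

### API

Orientations are given as [roll, pitch, yaw] about the fixed x, y, z axes, in that order (R = Rz(yaw) Ry(pitch) Rx(roll)).
In Python, from plant import ctrl gives the robot as it stands. The module is installed in compiled form; this text tells all that it offers.
- The arm moves only by the tool carry_out, never from a script. Its argument "moves" is text: rows parted by semicolons, each of 7 numbers parted by spaces: the finger opening in m, from 0 to 0.0876, then the shift along the tool's x, y, z in m, then the turn, a rotation vector about the tool's x, y, z in rad. A call has 1 to 20 rows; each row is the pose to reach, as a shift and turn from the pose commanded when the call began, along the tool's axes at that moment; what a row does not reach only later rows make up. A row lasts 1/10 s, in which the tool goes at most 50 mm and 8.59 degrees, less where a joint would pass 70% of its speed; a pose out of reach is approached as far as the arm can. A call with a gripper value outside its range is refused whole. The fingers move at their own pace and stop on an object; the grip force is fixed at half the most. Time passes only in rows, so rows that repeat a pose let the fingers close. It gives the time, the measured TCP pose, the force and the opening at its end, in the units of the state.
- ctrl.get_obs(): the state, without advancing time (a new reading comes with each control period).
- ctrl.snapshot(name): name is "side" or "top" or "wrist"; returns a dict with "image" (420x560x3 uint8, red, green, blue), "K" (3x3 intrinsics, pixels), "R" (3x3) and "t" (3): a world point X has camera coordinates R X + t. Camera axes: x right, y down, z forward; pixel columns grow to the right and rows downward; lengths in m; the calibration is good to about 2 mm. The wrist camera is an equidistant fisheye: a pixel r from the principal point sees the ray r / f radians off the axis. A picture is of the moment at which its call begins. There is no depth.
- ctrl.close_job(): hands the job in, once; it reports no verdict.
Trained networks look in a picture, given as the dict that the camera call returned (one of the last four; its "shot" number tells which), for a name from the list of things; names that differ only in an ending like _2 or _b are one class to them, and where a whole thing is asked for, a point or a joint stands for the part that bears it (a point fixed in the world has none). Each returns a list of dicts, best first, with "confidence" (0 to 1); they miss things now and then, are a little off and sometimes report something else, mostly with a low value. They report only what shows in the picture. A call takes as long as a camera call. They do not tell look-alikes from the thing itself.
- ctrl.recognise(picture, label): "extent" ([left, top, right, bottom] in pixels, round what is visible of it).
- ctrl.trace(picture, label): "region" (420x560 bool, what is visible of it) and "extent" ([left, top, right, bottom] in pixels, round what is visible of it).
- ctrl.mark_of(picture, label): "at" ([row, column] in pixels: a listed point, or the origin of a listed thing).
The state is a dict: "clock": time; "joint_pos": joint angles; "qvel": joint speeds; "tau": joint torques, N m; "tool_pos": TCP position; "orientation": TCP orientation; "force": force on the tool from outside, world axes, zero at the start; "moment": the same for the moment, N m; "opening": finger opening in m.
Only numpy, scipy, OpenCV 4.12 (cv2) and the standard library are available. Lean on these libraries where they do the work, as an engineer would, in place of code of your own. Each camera call takes 0.05 s, during which the arm holds its last target.

## Working session

There is one attempt and no reset: what is moved stays moved. The work goes in short steps, Python scripts to look and compute and a tool call to move; the robot and the scene stay as the last step left them, time stands still between calls to the robot, and variables do not carry over. Pictures are saved under pics/ and viewed, and the job is handed in when it is done.

Besides the shell and the picture viewer there is one more tool, called after ">>>" by a JSON object that holds its "api" and its "payload", one argument or row to a line. carry_out: Moves the arm, as the interface text tells. Its arguments: {"type":"object","properties":{"moves":{"type":"string"}},"required":["moves"]}

```bash
mkdir -p pics; python3 - <<'E'
from plant import ctrl
import cv2,pickle
o=ctrl.get_obs();print(o)
S={}
for n in("side","top","wrist"):
    s=ctrl.snapshot(n);S[n]=s
    cv2.imwrite(f"pics/{n}0.png",s["image"][:,:,::-1])
    for l in("button_a_top","button_b_top","jaw_face","nest_box_mid","clamp"):
        try: print(n,l,[(x["at"],round(x["confidence"],2)) for x in ctrl.mark_of(s,l)])
        except Exception as e: print(n,l,e)
    print(s["K"],s["R"],s["t"])
pickle.dump(S,open("s0.pkl","wb"))
E
```

```text
{'clock': 0.0, 'joint_pos': array([-4.74341615e+01,  2.05908895e+01,  6.33284850e-01, -1.79702601e-02,
       -7.01357383e+01, -1.65061073e+01]), 'qvel': array([ 0.04461024,  0.08815797,  0.04658658, -0.08079563, -0.09436458,
       -0.05666455]), 'tau': array([-1.24684384e-04, -5.82724643e+01,  2.93055296e+01,  6.99744165e+00,
        6.64417574e-03, -1.48662589e-04]), 'tool_pos': array([ 0.29643116, -0.6062098 ,  0.40373165]), 'orientation': array([ 1.79905704e+02, -1.03256321e-02, -1.53946380e+02]), 'force': array([ 0.52580841,  0.6658833 , -0.18589062]), 'moment': array([-0.03138873,  0.0512747 ,  0.02863469]), 'opening': 0.08763073645866548}
side button_a_top [([220.5, 291.2], 0.63)]
side button_b_top [([216.6, 276.2], 0.39)]
side jaw_face [([197.9, 289.5], 0.7)]
side nest_box_mid [([126.6, 238.6], 0.96), ([177.0, 290.2], 0.94), ([163.0, 379.4], 0.74)]
side clamp [([238.8, 286.7], 0.9)]
[[406.07743866   0.         279.89987191]
 [  0.         406.07743866 206.94920825]
 [  0.           0.           1.        ]] [[-0.96096646 -0.27613018  0.01719261]
 [-0.21709099  0.71406263 -0.
[... 400 characters left out ...]
)]
[[448.49288443   0.         278.74823756]
 [  0.         448.49288443 214.77533296]
 [  0.           0.           1.        ]] [[ 0.02869777 -0.99948574  0.01430684]
 [-0.99656962 -0.02971964 -0.07723817]
 [ 0.07762365 -0.0120412  -0.99691002]] [0.01755542 0.55427443 1.5523569 ]
wrist button_a_top []
wrist button_b_top []
wrist jaw_face []
wrist nest_box_mid []
wrist clamp []
[[325.1922621    0.         279.39658741]
 [  0.         325.1922621  213.06511527]
 [  0.           0.           1.        ]] [[-4.38921663e-01  8.98525269e-01 -3.38112802e-04]
 [ 8.66310161e-01  4.23284665e-01  2.65210853e-01]
 [ 2.38441771e-01  1.16113878e-01 -9.64190380e-01]] [ 0.67491394 -0.03430185  0.38911084]
```

View pics/side0.png

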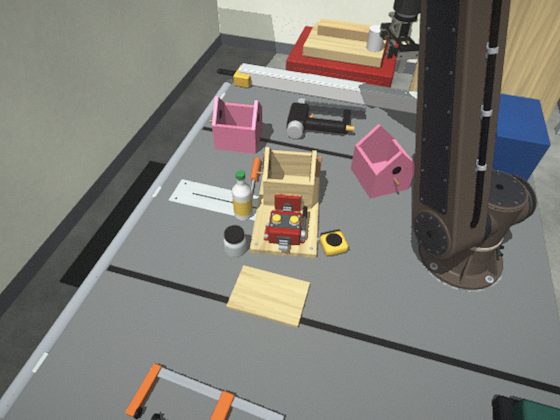

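View pics/top0.png

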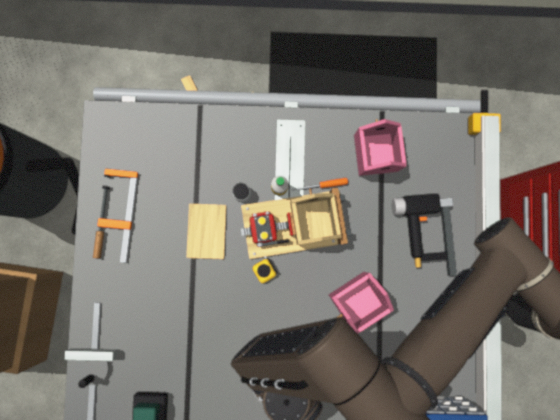

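```bash
python3 - <<'E'
import cv2
a=cv2.imread("pics/side0.png");cv2.imwrite("pics/sidec.png",cv2.resize(a[150:290,210:360],None,fx=4,fy=4,interpolation=2))
a=cv2.imread("pics/top0.png");cv2.imwrite("pics/topc.png",cv2.resize(a[150:300,210:360],None,fx=4,fy=4,interpolation=2))
E
```

```text
(no output)
```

View pics/sidec.png

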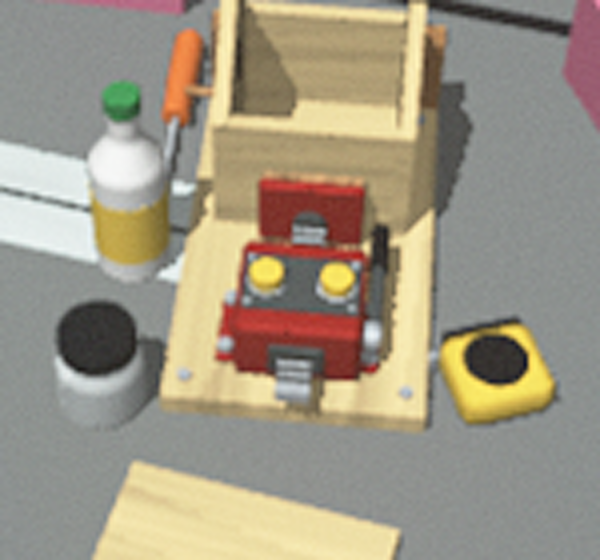

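View pics/topc.png

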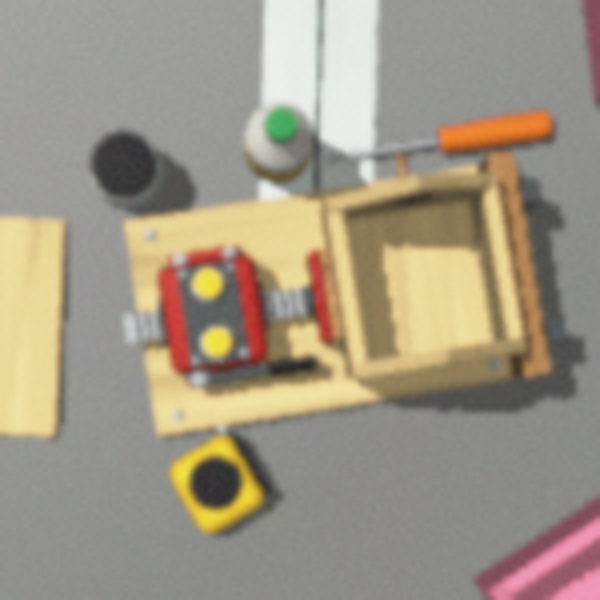

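```bash
cat > h.py <<'E'
import numpy as np,cv2
def onplane(s,uv,z):
    d=s["R"].T@np.linalg.solve(s["K"],[uv[0],uv[1],1.]);c=-s["R"].T@s["t"]
    return c+d*(z-c[2])/d[2]
def tri(s1,u1,s2,u2):
    P=[s["K"]@np.c_[s["R"],s["t"]] for s in(s1,s2)]
    X=cv2.triangulatePoints(P[0],P[1],np.array(u1,float).reshape(2,1),np.array(u2,float).reshape(2,1));return (X[:3]/X[3]).ravel()
def proj(s,X):
    p=s["K"]@(s["R"]@np.array(X)+s["t"]);return p[:2]/p[2]
def blobs(img,box,bright=170):
    x0,y0,x1,y1=box;c=img[y0:y1,x0:x1].astype(int)
    w=((c[...,0]-c[...,2]>90)&(c[...,1]-c[...,2]>70)&(c[...,0]>bright)).astype(np.uint8)
    n,l,st,ce=cv2.connectedComponentsWithStats(w)
    return [(ce[i]+[x0,y0],st[i]) for i in range(1,n) if st[i][4]>6]
E
python3 - <<'E'
from h import *
import pickle
S=pickle.load(open("s0.pkl","rb"))
B={}
for n,box in(("top",(250,210,278,246)),("side",(265,205,305,232))):
    B[n]=blobs(S[n]["image"],box)
    for c,st in B[n]: print(n,c,st,onplane(S[n],c,.09))
t=sorted([c for c,_ in B["top"]],key=lambda c:c[1]);s=sorted([c for c,_ in B["side"]],key=lambda c:c[0])
for a,b in zip(t,s): print(tri(S["top"],a,S["side"],b))
# nest box/jaw direction check, tail
for n,uv in(("top tail",(210+130/4,150+328/4)),):
    print(n,onplane(S["top"],uv,.045))
for uv,z in(((210+283/4,150+125/4),.17),):print("bottle",onplane(S["top"],uv,z))
E
```

```text
top [261.56756757 220.24324324] [ 8  7  8  7 37] [0.52809375 0.09160331 0.09      ]
top [263.94736842 235.07894737] [11 22  7  7 38] [0.47867355 0.08208463 0.09      ]
side [276.03846154 217.53846154] [ 7  9  9  8 52] [0.52522513 0.09495746 0.09      ]
side [293.74509804 219.07843137] [25 11  9  8 51] [0.47606522 0.08596815 0.09      ]
[0.52741917 0.09152872 0.08559228]
[0.47797181 0.08203627 0.08505651]
top tail [0.4885269  0.15705099 0.045     ]
bottle [0.64952541 0.03224856 0.17      ]
```

Two yellow caps on the red head (top image around (262,220) and (264,235)) are 50.3 mm apart on the 90 mm plane, which matches the spec. The yellow tape measure at (264,270) is the decoy. The target box is the plywood one, not the two pink ones. Now moving above the buttons.

>>> {"api": "carry_out", "payload": {
  "moves": "0.03 0 0 -0.03 0 0 0; 0.03 -0.03 0.033 -0.045 0 0 -0.08; 0.03 -0.06 0.065 -0.045 0 0 -0.16; 0.03 -0.09 0.098 -0.045 0 0 -0.24; 0.03 -0.12 0.13 -0.045 0 0 -0.32; 0.03 -0.15 0.163 -0.045 0 0 -0.4; 0.03 -0.18 0.195 -0.045 0 0 -0.48; 0.03 -0.21 0.228 -0.045 0 0 -0.56; 0.03 -0.24 0.261 -0.045 0 0 -0.64; 0.03 -0.27 0.293 -0.045 0 0 -0.72; 0.03 -0.3 0.326 -0.045 0 0 -0.8; 0.03 -0.33 0.358 -0.045 0 0 -0.88; 0.03 -0.36 0.391 -0.045 0 0 -0.96; 0.03 -0.39 0.423 -0.045 0 0 -1.04; 0.03 -0.42 0.456 -0.045 0 0 -1.12; 0.03 -0.45 0.489 -0.045 0 0 -1.2; 0.03 -0.47 0.51 -0.045 0 0 -1.26; 0.03 -0.49 0.532 -0.045 0 0 -1.305; 0.03 -0.49 0.532 -0.045 0 0 -1.305; 0.03 -0.49 0.532 -0.045 0 0 -1.305"
}}

```text
clock: 2.9
tool_pos: [0.5029, 0.0873, 0.4495]
orientation: [180.0, -0.0, -79.1]
force: [0.3, 0.4, -0.0]
opening: 0.03
```

```bash
python3 - <<'E'
from plant import ctrl
import cv2,pickle
from h import *
print(ctrl.get_obs(), ctrl.tip_extent)
S={}
for n in("side","wrist"):
    s=ctrl.snapshot(n);S[n]=s
    cv2.imwrite(f"pics/{n}1.png",s["image"][:,:,::-1])
    print([(x["at"],round(x["confidence"],2)) for x in ctrl.mark_of(s,"button_a_top")])
print(S["wrist"]["R"],S["wrist"]["t"])
pickle.dump(S,open("s1.pkl","wb"))
E
```

```text
{'clock': 2.9, 'joint_pos': array([ 3.19163184e+01,  3.28936594e+00, -1.55888369e+01, -2.81158739e-03,
       -7.11557439e+01, -2.10352652e+01]), 'qvel': array([-1.37751954, -0.78511473, -0.59666352,  0.03651041, -0.09022288,
        0.03425388]), 'tau': array([ 7.89270680e-01, -3.34834099e+01,  2.98793525e+01,  7.06442848e+00,
        8.37220880e-02,  7.55797344e-03]), 'tool_pos': array([0.50293911, 0.0873013 , 0.44945774]), 'orientation': array([ 1.79967361e+02, -9.70186031e-03, -7.91198529e+01]), 'force': array([ 0.28386719,  0.41823267, -0.03261511]), 'moment': array([0.02061107, 0.15230187, 0.03339213]), 'opening': 0.029989702656271405} 0.1781
[([249.3, 234.3], 0.2)]
[([194.8, 305.6], 0.79), ([219.5, 182.8], 0.22)]
[[-9.82388709e-01 -1.86848552e-01 -2.05930783e-04]
 [-1.80237178e-01  9.47336521e-01  2.64703751e-01]
 [-4.92644270e-02  2.60079093e-01 -9.64329758e-01]] [ 0.51091756 -0.03652788  0.43529963]
```

View pics/side1.png

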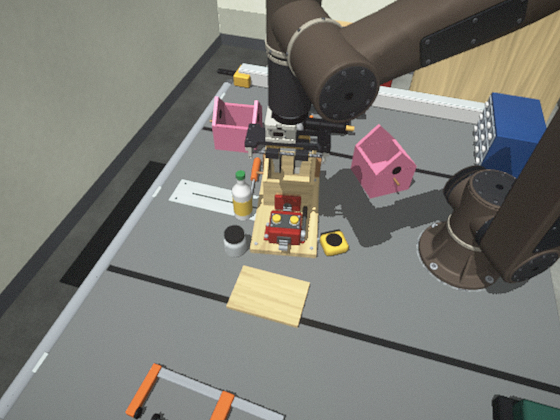

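View pics/wrist1.png

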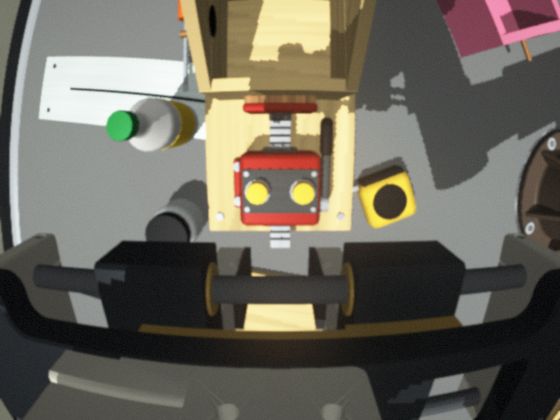

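```bash
python3 - <<'E'
from h import *
import pickle
S=pickle.load(open("s1.pkl","rb"));s=S["wrist"]
P=[]
for c,st in blobs(s["image"],(240,170,325,215),185):
    if st[4]<60: continue
    d=c-s["K"][:2,2];r=np.hypot(*d);th=r/s["K"][0,0]
    v=np.r_[d/r*np.sin(th),np.cos(th)];v=s["R"].T@v;C=-s["R"].T@s["t"]
    X=C+v*(.09-C[2])/v[2];P.append(X);print(c,st,X)
d=P[0]-P[1];print(np.linalg.norm(d),np.degrees(np.arctan2(d[1],d[0])),(P[0]+P[1])/2)
i=cv2.cvtColor(s["image"],cv2.COLOR_RGB2BGR);cv2.imwrite("pics/w1c.png",cv2.resize(i[130:330,200:360],None,fx=3.,fy=3,interpolation=2))
E
```

```text
[256.43902439 193.35501355] [  6  13  22  22 369] [0.52760224 0.09156814 0.09      ]
[303.02412869 193.33243968] [ 53  13  22  22 373] [0.47872541 0.08224241 0.09      ]
0.04975855513076045 10.802237882736957 [0.50316382 0.08690528 0.09      ]
```

View pics/w1c.png

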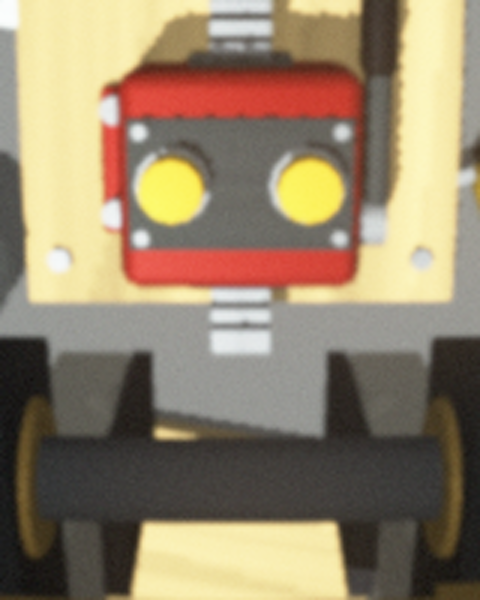

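The wrist camera agrees: button midpoint (0.503, 0.087), spacing 49.8 mm, angle 10.8°. The tool is centred, so I'm lowering to 12 mm above the caps.

>>> {"api": "carry_out", "payload": {
  "moves": "0.03 0 0 0.03 0 0 0; 0.03 0 0 0.06 0 0 0; 0.03 0 0 0.09 0 0 0; 0.03 0 0 0.12 0 0 0; 0.03 0 0 0.145 0 0 0; 0.03 0 0 0.16 0 0 0; 0.03 0 0 0.17 0 0 0; 0.03 0 0 0.17 0 0 0; 0.03 0 0 0.17 0 0 0"
}}

```text
clock: 4.0
tool_pos: [0.5033, 0.0866, 0.2804]
orientation: [-179.9, 0.0, -79.2]
force: [1.0, 0.8, -0.1]
opening: 0.0301
```

```bash
python3 - <<'E'
from plant import ctrl
import cv2
for n,(y0,y1,x0,x1) in dict(side=(140,270,210,360),wrist=(130,380,150,410)).items():
    i=ctrl.snapshot(n)["image"][:,:,::-1]
    k=4 if n=="side" else 2.3
    cv2.imwrite(f"pics/{n}2.png",cv2.resize(i[y0:y1,x0:x1],None,fx=k,fy=k,interpolation=2))
E
```

```text
(no output)
```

View pics/side2.png

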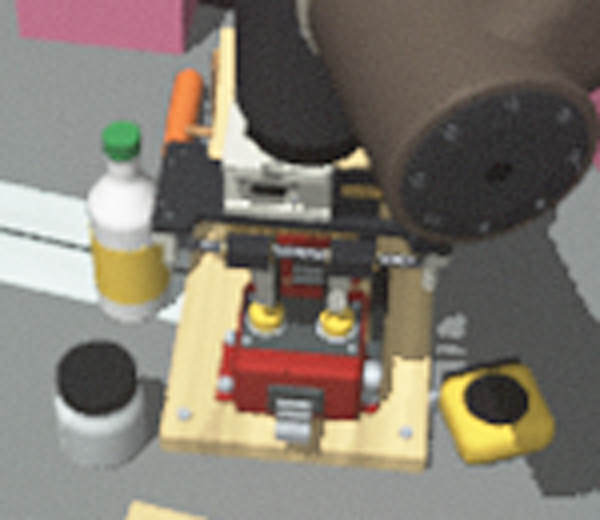

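View pics/wrist2.png

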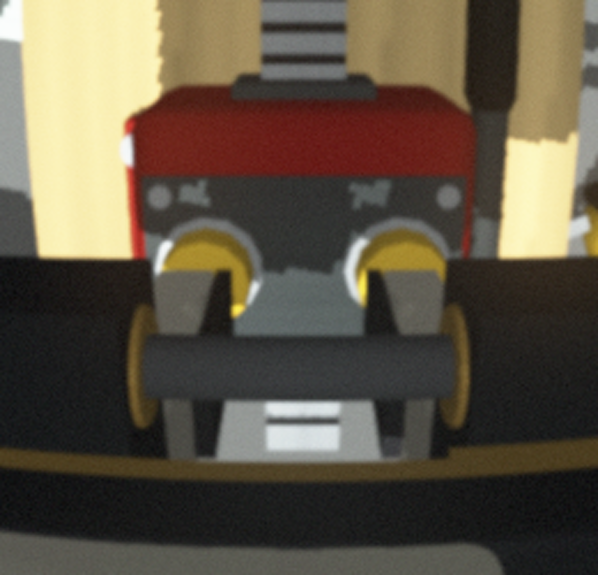

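Both fingertips sit above the caps, one on each. Pressing slowly and watching the force.

>>> {"api": "carry_out", "payload": {
  "moves": "0.03 0 0 0.004 0 0 0; 0.03 0 0 0.008 0 0 0; 0.03 0 0 0.011 0 0 0; 0.03 0 0 0.013 0 0 0; 0.03 0 0 0.014 0 0 0; 0.03 0 0 0.015 0 0 0; 0.03 0 0 0.015 0 0 0; 0.03 0 0 0.015 0 0 0"
}}

```text
clock: 4.9
tool_pos: [0.5029, 0.0868, 0.2651]
orientation: [-180.0, -0.0, -79.2]
force: [-2.9, -0.2, 6.9]
opening: 0.0301
```

>>> {"api": "carry_out", "payload": {
  "moves": "0.03 0 0 0.001 0 0 0; 0.03 0 0 0.002 0 0 0; 0.03 0 0 0.003 0 0 0; 0.03 0 0 0.004 0 0 0; 0.03 0 0 0.0045 0 0 0; 0.03 0 0 0.005 0 0 0; 0.03 0 0 0.005 0 0 0; 0.03 0 0 0.005 0 0 0"
}}

```text
clock: 5.7
tool_pos: [0.5029, 0.0868, 0.2613]
orientation: [-180.0, -0.0, -79.1]
force: [-7.8, 0.6, 20.1]
opening: 0.03
```

20 N against 12 N for the pair means the buttons are on the hard stop. Holding while the jaw runs back.

>>> {"api": "carry_out", "payload": {
  "moves": "0.03 0 0 0 0 0 0; 0.03 0 0 0 0 0 0; 0.03 0 0 0 0 0 0; 0.03 0 0 0 0 0 0; 0.03 0 0 0 0 0 0; 0.03 0 0 0 0 0 0; 0.03 0 0 0 0 0 0; 0.03 0 0 0 0 0 0; 0.03 0 0 0 0 0 0; 0.03 0 0 0 0 0 0; 0.03 0 0 0 0 0 0; 0.03 0 0 0 0 0 0; 0.03 0 0 0 0 0 0; 0.03 0 0 0 0 0 0; 0.03 0 0 0 0 0 0; 0.03 0 0 0 0 0 0; 0.03 0 0 0 0 0 0; 0.03 0 0 0 0 0 0; 0.03 0 0 0 0 0 0; 0.03 0 0 0 0 0 0"
}}

```text
clock: 7.7
tool_pos: [0.5029, 0.0868, 0.2613]
orientation: [-180.0, -0.0, -79.1]
force: [-8.5, -0.3, 19.2]
opening: 0.03
```

>>> {"api": "carry_out", "payload": {
  "moves": "0.03 0 0 0 0 0 0; 0.03 0 0 0 0 0 0; 0.03 0 0 0 0 0 0; 0.03 0 0 0 0 0 0; 0.03 0 0 0 0 0 0; 0.03 0 0 0 0 0 0; 0.03 0 0 0 0 0 0; 0.03 0 0 0 0 0 0; 0.03 0 0 0 0 0 0; 0.03 0 0 0 0 0 0; 0.03 0 0 0 0 0 0; 0.03 0 0 0 0 0 0; 0.03 0 0 0 0 0 0; 0.03 0 0 0 0 0 0; 0.03 0 0 0 0 0 0; 0.03 0 0 0 0 0 0; 0.03 0 0 0 0 0 0; 0.03 0 0 0 0 0 0; 0.03 0 0 0 0 0 0; 0.03 0 0 0 0 0 0"
}}

```text
clock: 9.7
tool_pos: [0.5029, 0.0868, 0.2613]
orientation: [-180.0, -0.0, -79.1]
force: [-7.5, -0.3, 20.6]
opening: 0.0303
```

```bash
python3 - <<'E'
from plant import ctrl
import cv2
for n,(y0,y1,x0,x1) in dict(side=(140,270,210,360),wrist=(0,380,130,430)).items():
    i=ctrl.snapshot(n)["image"][:,:,::-1]
    k=4 if n=="side" else 1.5
    cv2.imwrite(f"pics/{n}3.png",cv2.resize(i[y0:y1,x0:x1],None,fx=k,fy=k,interpolation=2))
E
```

```text
(no output)
```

View pics/side3.png

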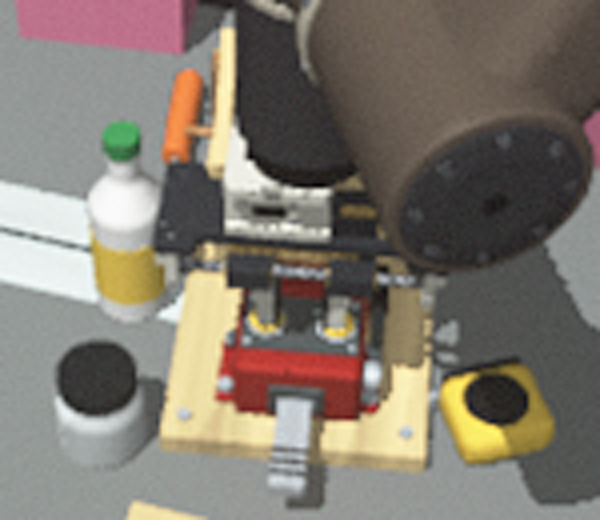

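View pics/wrist3.png

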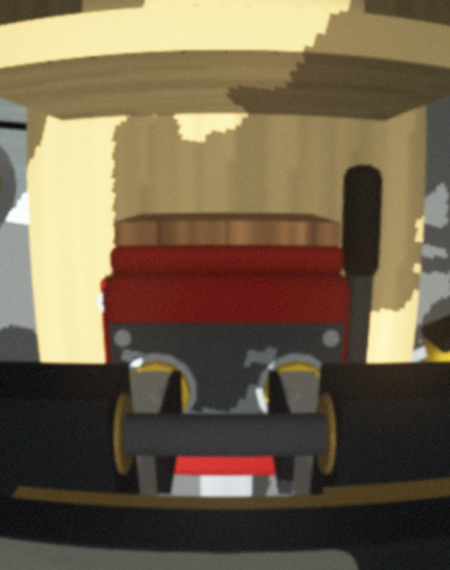

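The jaw plate is now right at the head (wrist crop, row ~260) and the bar's tail sticks out about 45 mm further (side crop (290,480)). Letting go straight up.

>>> {"api": "carry_out", "payload": {
  "moves": "0.03 0 0 -0.003 0 0 0; 0.03 0 0 -0.006 0 0 0; 0.03 0 0 -0.01 0 0 0; 0.03 0 0 -0.02 0 0 0; 0.03 0 0 -0.04 0 0 0; 0.03 0 0 -0.07 0 0 0; 0.03 0 0 -0.1 0 0 0; 0.03 0 0 -0.13 0 0 0; 0.03 0 0 -0.16 0 0 0; 0.03 0 0 -0.18 0 0 0; 0.03 0 0 -0.19 0 0 0; 0.03 0 0 -0.19 0 0 0; 0.03 0 0 -0.19 0 0 0"
}}

```text
clock: 11.1
tool_pos: [0.5027, 0.0868, 0.4486]
orientation: [179.9, 0.0, -79.2]
force: [-0.4, -0.3, -0.5]
opening: 0.0301
```

```bash
python3 - <<'E'
from plant import ctrl
import cv2,pickle
from h import *
S0=pickle.load(open("s0.pkl","rb"))
o=ctrl.get_obs();print(o["force"],o["tool_pos"])
i=ctrl.snapshot("wrist");cv2.imwrite("pics/wrist4.png",i["image"][:,:,::-1])
s=ctrl.snapshot("side");cv2.imwrite("pics/side4.png",cv2.resize(np.vstack([S0["side"]["image"][140:260,200:360],s["image"][140:260,200:360]])[:,:,::-1],None,fx=2.5,fy=2.5,interpolation=2))
for a in(S0["side"],s):
  for c,st in blobs(a["image"],(265,205,305,232)):print("side button",c,st)
for l in("nest_box_mid","jaw_face"):print(l,[(x["at"],round(x["confidence"],2)) for x in ctrl.mark_of(s,l)])
E
```

```text
[-0.36700435 -0.26463482 -0.5072561 ] [0.50268272 0.0867738  0.44862185]
side button [276.03846154 217.53846154] [ 7  9  9  8 52]
side button [293.74509804 219.07843137] [25 11  9  8 51]
side button [276.11538462 217.61538462] [ 7  9  9  9 52]
side button [293.76923077 219.15384615] [25 11  9  8 52]
nest_box_mid [([126.1, 239.5], 0.82), ([165.8, 383.8], 0.61), ([175.8, 291.4], 0.56)]
jaw_face [([207.5, 287.5], 0.91)]
```

View pics/wrist4.png

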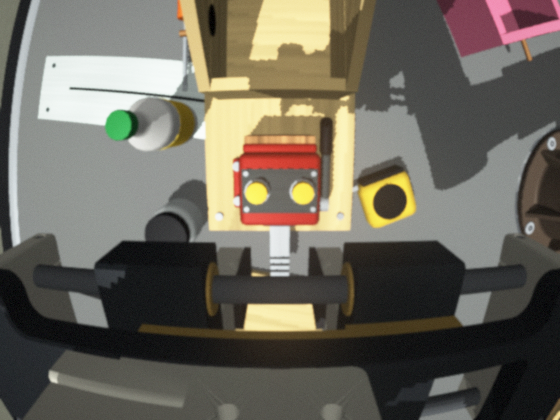

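View pics/side4.png

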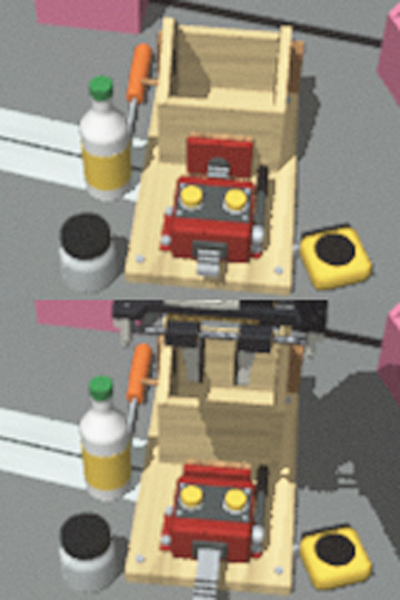

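The buttons are back up at the same pixels as at the start. The jaw is fully back, and the box and the things around it haven't moved. Nothing touches the robot.

```bash
python3 -c "
from plant import ctrl
print(ctrl.close_job())"
```

```text
the job is handed in; nothing more can be done
None
```

The nest box is out of the clamp: I pressed both yellow buttons together onto their hard stop and the jaw ran back on its own spring. I held them for about 4 s at roughly 20 N, then lifted straight up and handed the job in at about 11 s.

- **Buttons:** they are back up, within 0.1 px of where they were at the start in the side view.
- **Jaw:** its plate sits right at the head and the bar's tail sticks out further. I judged this from the side and wrist pictures, not from a joint reading.
- **Nest box and other things:** the box, glue bottle, screw jar, tape measure and screwdriver look unmoved in the side and wrist pictures. The roof panel, nail gun and small bar clamp were not rechecked, but the arm went nowhere near them at table height.
- **Contact:** the wrist force was under 1 N after lifting clear, so the robot touches nothing.

None of these checks failed. While pressing there was a sideways force of about 8 N. In the first views the network's button marks were scattered, so I located the caps by colour in all three cameras. The positions agreed to within about 4 mm, and the top and wrist views put the caps 50.3 and 49.8 mm apart against the 50 mm given.

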